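# Slide the stray candlestick back into its row

## Task

One of the three brass candlesticks on the display table stands out of line, nearer the robot. Slide it along the table into the gap between its two fellows, so that all three stand in one straight, evenly spaced row. Push it gently and low, against its round foot only, so that it stays upright; do not grasp it, lift it or touch its stem or candle, leave everything else as it stands, and finish with the hand clear.

Things in the scene. Friction and masses are not known exactly. Their poses are not given: they have to be found in the camera images.
- candlestick: the stray candlestick's foot: solid brass, round, 92 mm across, upright rim 16 mm high, low dome above up to 25 mm. Loose on the table, 0.53 to 0.85 kg in all with stem and candle, 320 mm tall. It slides at about 2 to 8 N; pushed higher than about 60 mm it may tip. Origin: centre of its underside, at z = 0; z is its upright axis; its yaw means nothing
- candlestick_upper: the stem, drip pan, cup and white candle of the stray candlestick, rigid with its foot and on the same axis: stem about 14 mm in diameter (a 23 mm knop at 83 mm) from 25 to 116 mm above the table, drip pan 44 mm in diameter at 120 mm, cup 31 mm in diameter up to 146 mm, candle 22 mm in diameter up to 320 mm. Not to be touched. Origin: same as candlestick
- fellow_left: the fellow candlestick on the left (+y) side of the gap, same shape and sizes, 0.67 kg; stays where it is. Origin: centre of its underside, on the table
- fellow_right: the fellow candlestick on the right (-y) side of the gap, same shape; stays where it is; the two fellows stand 360 mm apart, centre to centre. Origin: centre of its underside
- row_middle (a point): the point on the table halfway between the two fellows, where the foot's centre belongs; y runs along the row to the left fellow, x across it, away from the robot. 105 mm past the row stands a fixed oak display riser, 55 mm high, with a planter and a vase fixed on it behind the two fellows, up to 175 mm above the table
- teal_jar: jar candle in teal with a white lid, 81 mm in diameter, 92 mm tall, standing on the table to one side of the work; origin: centre of its underside
- cream_jar: jar candle in cream with a gold lid, 81 mm in diameter, 92 mm tall, standing on the table to the other side of the work; origin: centre of its underside
- watering_can: small gold watering can on the left of the table, body 136 mm in diameter and 100 mm tall, hoop handle up to 190 mm, spout 165 mm out along its -y; origin: centre of its underside
- picture_frame: gold picture frame 130 x 180 mm leaning on its strut on the right of the table; origin: middle of its lower front edge

How it is judged:
By the outcome, as a careful person would: the job done as asked, in the order asked, and still so for the second after the job is handed in, with the robot touching nothing.
It also fails if it takes over 48 s, if anything falls off the work surface, if the arm or the gripper's body presses on something with over 40 N, if the wrist force passes 120 N, or if a joint passes its speed limit or range.

## Robot

A 6-joint arm with a two-finger parallel gripper is mounted at the origin on the work surface. World frame = base frame: x ahead of the robot, y to its left, z up, the work surface at z = 0. Lengths are in mm, angles in rad, forces in N, time in s.
With the tool pointing down it reaches from about 325 to 925 mm from the base axis. Payload 3.1 kg.
Tool frame: the origin (TCP) lies on the centre line of the jaws, within the pads' length; the fingertips stand ahead of it and the grasp point (between the pads) lies 8 mm behind it (manip.tip_extent is the z of the fingertips in the tool frame, in mm); z points along the fingers, y is the line along which they close (so a half turn about z gives the same grasp; the last joint's range is limited). The gripper opens to 85 mm and grips with 20 to 120 N. Pads are 22 mm wide; open, the fingers measure 114 mm over their backs; the gripper's body (76 mm by 85 mm) begins 54 mm behind the grasp point. The pads swing forward as they close: fully open they stand 13 mm farther back than shut.
Start: joints at [-1.214, 0.217, 1.613, -0, 1.311, -0.112], TCP at [282.407, -557.571, 242.3] pointing down, gripper open.
Joint ranges: [-2.75, 2.75], [-0.78, 2.1], [0.31, 2.55], [-1.13, 4.27], [0.13, 2.63], [-2.58, 2.58]. Speed limits (rad/s): [2.79, 2.79, 3.14, 3.14, 3.14, 3.14].

## Interface

Orientations are given as a unit quaternion [x, y, z, w].
In Python, from cell import observe, cams, manip gives the robot as it stands.
- The arm moves only by the tool drive_tool, never from a script. Its argument "plan" is one flat list of numbers, 5 for each row, row after row: the shift along the tool's x, y, z in m, then the turn about the tool's z in rad, then the opening, from -1 (shut) to 1 (fully open). A call has 1 to 10 rows; each row is the pose to reach, as a shift and turn from the pose commanded when the call began, along the tool's axes at that moment; what a row does not reach only later rows make up. A row lasts 1/8 s, in which the tool goes at most 62.5 mm and 10.7 degrees, less where a joint would pass 70% of its speed; a pose out of reach is approached as far as the arm can. A call with a gripper value outside its range is refused whole. The fingers move at their own pace and stop on an object; the grip force is fixed at half the most. Time passes only in rows, so rows that repeat a pose let the fingers close. It gives the time, the measured TCP pose, the force, the opening and the grip force at its end, in the units of the state.
- observe(): the state, without advancing time (a new reading comes with each control period).
- cams.camera(name): name is "scene" or "side" or "wrist"; returns a dict with "image" (384x512x3 uint8, red, green, blue), "K" (3x3 intrinsics, pixels), "k1" (the pictures are not rectified: a ray, as slopes to the right and down, at radius r is drawn at 1 + k1 r^2 times it, then the intrinsics apply), "eye" and "attitude" of the camera in the world. Camera axes: x right, y down, z forward; pixel columns grow to the right and rows downward; lengths in mm; the calibration is good to about 2 mm. A picture is of the moment at which its call begins. There is no depth.
- manip.close_job(): hands the job in; it is judged then, once.
The state is a dict: "time": time; "joints": joint angles; "qd": joint speeds; "joint_torque": joint torques, N m; "ee_pos": TCP position; "eef_rot": TCP orientation; "force": force on the tool from outside, world axes, zero at the start; "torque": the same for the moment, N m; "gripper_width": finger opening in mm; "finger_force": force on a finger pad.
Only numpy, scipy, OpenCV 4.12 (cv2) and the standard library are available. Lean on these libraries where they do the work, as an engineer would, in place of code of your own. Each camera call takes 0.05 s, during which the arm holds its last target. There are 200 camera calls.

## Working session

There is one attempt and no reset: what is moved stays moved. The work goes in short steps, Python scripts to look and compute and a tool call to move; the robot and the scene stay as the last step left them, time stands still between calls to the robot, and variables do not carry over. Pictures are saved under pics/ and viewed, at most 10 in all, crops included, and the job is handed in when it is done.

Besides the shell and the picture viewer there is one more tool, called as name(argument=value, ...), one argument or row to a line, values as JSON. drive_tool: Moves the arm, as the interface text tells. Its arguments: {"type":"object","properties":{"plan":{"type":"array","items":{"type":"number"}}},"required":["plan"]}

```bash
mkdir -p pics
python3 - <<'E'
from cell import observe,cams,manip
import cv2,pickle
s=observe();print(s['time'],s['ee_pos'],s['eef_rot'],s['gripper_width'],manip.tip_extent)
d={}
for n in("scene","side"):
    c=cams.camera(n);d[n]=c;cv2.imwrite(f"pics/{n}0.png",c["image"][...,::-1]);print(n,c["K"],c["k1"],c["eye"],c["attitude"])
pickle.dump(d,open("d0.pkl","wb"))
E
```

```text
0.0 [ 282.13958254 -556.81123626  240.97677232] [ 9.72649247e-01  2.32275719e-01 -1.40884290e-04 -1.18847597e-03] 85.43862341634642 11.0
scene [[351.50355651   0.         253.9237811 ]
 [  0.         351.50355651 189.82849414]
 [  0.           0.           1.        ]] 0.006044783449694603 [1425.01036821  197.94225805 1260.0242351 ] [ 0.59031191  0.75041969 -0.23335657 -0.18424668]
side [[420.12355561   0.         260.60096885]
 [  0.         420.12355561 188.99543507]
 [  0.           0.           1.        ]] -0.11491058906217094 [-189.16129891  857.28652835 1319.83941536] [-0.33332644  0.87158965 -0.33547549  0.12915556]
```

View pics/scene0.png

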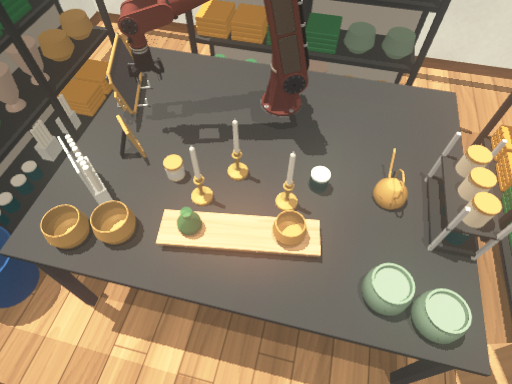

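View pics/side0.png

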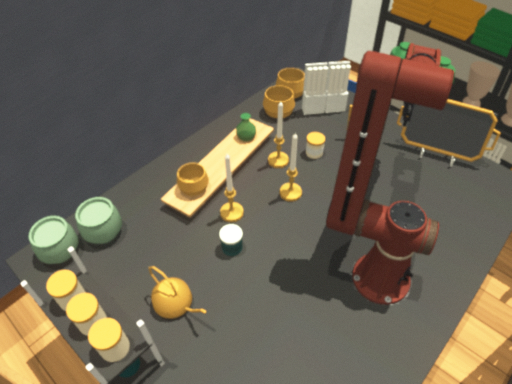

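```bash
cat > h.py <<'E'
import numpy as np,cv2
from scipy.spatial.transform import Rotation as R
from scipy.optimize import least_squares
def cast(c,uv,z):
    uv=np.asarray(uv,float).reshape(-1,1,2)
    n=cv2.undistortPoints(uv,c["K"],np.array([c["k1"],0,0,0.])).reshape(-1,2)
    d=R.from_quat(c["attitude"]).apply(np.c_[n,np.ones(len(n))]);e=np.asarray(c["eye"])
    return (e+d*((z-e[2])/d[:,2])[:,None])[:,:2]
def mask(c):
    h=cv2.cvtColor(c["image"],cv2.COLOR_RGB2HSV)
    return cv2.inRange(h,(12,90,90),(35,255,255))
def foot(c,uv,w=16):
    m=mask(c);u,v=uv;s=np.zeros_like(m);s[v-w:v+w,u-w:u+w]=m[v-w:v+w,u-w:u+w]
    n,l,st,ce=cv2.connectedComponentsWithStats(s)
    i=1+np.argmax(st[1:,4]);cn=max(cv2.findContours((l==i).astype(np.uint8),0,1)[0],key=len).reshape(-1,2)
    p=cast(c,cn,0.);p0=cast(c,[uv],0.)[0]
    e=np.asarray(c["eye"])[:2]-p0;e/=np.linalg.norm(e)
    x=p0
    for _ in range(4):   # near arc only, outline at table height
        q=p[((p-x)@e>5)&(np.linalg.norm(p-x,axis=1)<60)]
        x=least_squares(lambda a:np.linalg.norm(q-a,axis=1)-45,x,loss="soft_l1",f_scale=2).x
    r=np.linalg.norm(q-x,axis=1)
    return x,len(q),r.std()
E
python3 - <<'E'
import pickle,cv2,numpy as np
from h import *
d=pickle.load(open("d0.pkl","rb"))
P={"scene":dict(stray=(238,171),right=(202,196),left=(287,201)),"side":dict(stray=(291,192),right=(278,159),left=(232,212))}
for n in d:
    for k,uv in P[n].items(): print(n,k,*foot(d[n],uv))
def vis(n,x,y):
    a=d[n]["image"][y:y+100,x:x+130,::-1];b=cv2.cvtColor(mask(d[n])[y:y+100,x:x+130],8)
    return cv2.resize(np.hstack([a,b]),None,fx=3,fy=3,interpolation=0)
cv2.imwrite("pics/m.png",np.vstack([vis("scene",180,130),vis("side",200,130)]))
# jars by lid-plane
for n,t,cr in(("scene",(320,174),(173,162)),("side",(231,233),(315,139))): print(n,cast(d[n],[t,cr],92))
E
```

```text
scene stray [502.29442793 -99.08600887] 25 1.412601567792048
scene right [ 666.96830478 -209.92739305] 30 3.711135050369193
scene left [615.27602911 144.0594561 ] 20 5.028526311679425
side stray [502.36551483 -96.04343532] 26 1.435911967706014
side right [ 665.45570501 -209.42063035] 23 1.5413322864723393
side left [609.5406508  145.12008331] 27 2.02480193853772
scene [[ 498.95577654  258.32145762]
 [ 582.979071   -359.82358927]]
side [[ 490.59779039  262.05931849]
 [ 573.75171511 -351.71251441]]
```

View pics/m.png

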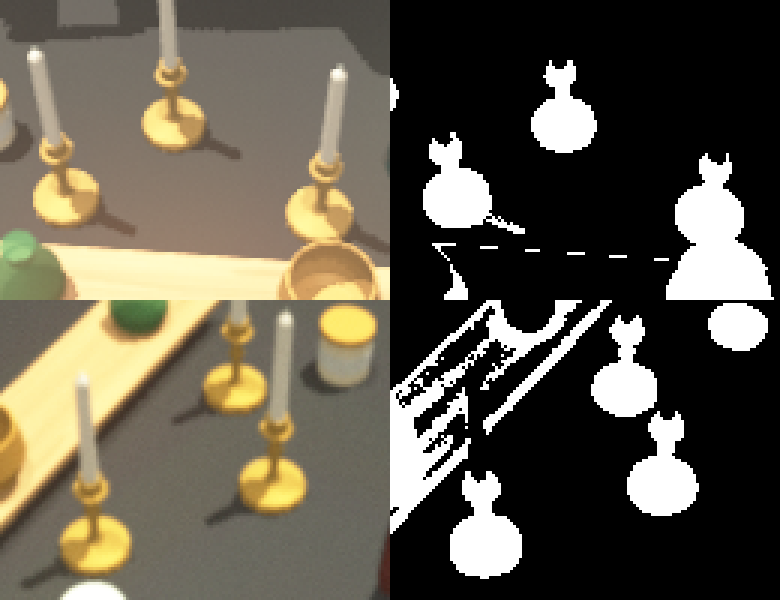

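drive_tool(
  plan=[0.03,-0.035,0,-0.17,1,0.06,-0.07,0,-0.34,1,0.09,-0.105,0,-0.51,1,0.12,-0.14,0,-0.68,1,0.15,-0.175,0,-0.85,1,0.18,-0.21,0,-1.02,1,0.21,-0.245,0,-1.19,1,0.24,-0.28,0,-1.36,1,0.271,-0.314,0,-1.53,1,0.271,-0.314,0,-1.55,1],
)

```text
time: 1.35
ee_pos: [382.3, -152.4, 241.8]
eef_rot: [0.53, 0.848, 0.0, -0.001]
force: [-0.1, -0.3, -1.2]
gripper_width: 85.5
finger_force: 0.0
```

```bash
cat > st.py <<'E'
from cell import observe,cams,manip
from h import *
def state():
    s=observe();r=R.from_quat(s['eef_rot']).as_matrix()
    print("t",s['time'],"pos",np.round(s['ee_pos'],1),"tooly deg",np.degrees(np.arctan2(r[1,1],r[0,1])),"toolz",r[:,2].round(3),"F",np.round(s['force'],1),"j",np.round(s['joints'],2),"w",s['gripper_width']);return s,r
E
python3 - <<'E'
from st import *
state()
c=cams.camera("wrist");cv2.imwrite("pics/w1.png",c["image"][...,::-1]);print(c["eye"],c["attitude"])
print(manip.tip_extent,[a for a in dir(manip) if a[0]!='_'])
E
```

```text
t 1.35 pos [ 382.3 -152.4  241.8] tooly deg 25.994802395471687 toolz [-0.001  0.001 -1.   ] F [-0.1 -0.3 -1.2] j [-0.55 -0.27  2.09  0.    1.32 -1.  ] w 85.53153683380165
[348.42417746 -83.50455335 372.91218172] [0.96319804 0.22233245 0.03414532 0.14714587]
11.0 ['Unreachable', 'close_job', 'tip_extent']
```

View pics/w1.png

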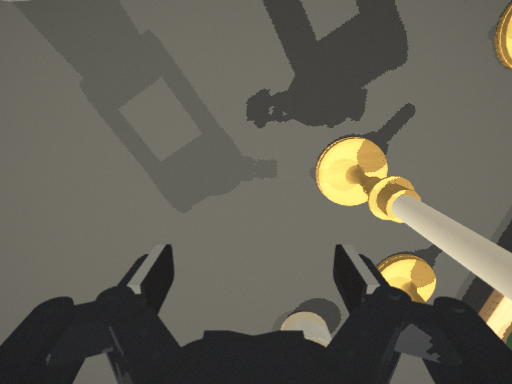

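Run:
```python
from st import *
s,r=state()
c=cams.camera("wrist");p=np.asarray(s['ee_pos'])
px=np.array([(165,245),(345,245),(372,245),(383,290),(440,315),(475,370),(440,345),(70,300),(2,345)],float)
n=cv2.undistortPoints(px.reshape(-1,1,2),c["K"],np.array([c["k1"],0,0,0.])).reshape(-1,2)
d=R.from_quat(c["attitude"]).apply(np.c_[n,np.ones(len(n))])@r; e=(np.asarray(c["eye"])-p)@r
print("eye tool",e)
for X in(11,0,):
    print(X,np.c_[px,(e+d*((X-e[0])/d[:,0])[:,None])[:,1:]].round(0).tolist())
```

```text
t 1.4 pos [ 382.2 -153.8  241.9] tooly deg 25.87932868939805 toolz [-0.001 -0.    -1.   ] F [ 0.1 -0.7 -0.4] j [-0.55 -0.26  2.09 -0.    1.32 -1.  ] w 85.42239059935758
eye tool [  76.88678146   -0.26851784 -131.08665072]
11 [[165.0, 245.0, -45.0, -6.0], [345.0, 245.0, 46.0, -6.0], [372.0, 245.0, 60.0, -6.0], [383.0, 290.0, 49.0, -42.0], [440.0, 315.0, 62.0, -55.0], [475.0, 370.0, 58.0, -75.0], [440.0, 345.0, 54.0, -68.0], [70.0, 300.0, -66.0, -48.0], [2.0, 345.0, -73.0, -67.0]]
0 [[165.0, 245.0, -52.0, 15.0], [345.0, 245.0, 54.0, 15.0], [372.0, 245.0, 70.0, 15.0], [383.0, 290.0, 57.0, -27.0], [440.0, 315.0, 72.0, -43.0], [475.0, 370.0, 68.0, -66.0], [440.0, 345.0, 63.0, -57.0], [70.0, 300.0, -77.0, -34.0], [2.0, 345.0, -85.0, -57.0]]
```

drive_tool(
  plan=[0,0,0.05,0.01,1,0,0,0.1,0.01,1,0,0,0.15,0.01,1,0,0,0.19,0.01,1,0,0,0.215,0.01,1,0,0,0.224,0.01,1,0,0,0.228,0.01,1,0,0,0.231,0.01,1,0,0,0.233,0.01,1,0,0,0.233,0.01,1],
)

```text
time: 2.7
ee_pos: [382.7, -155.2, 9.8]
eef_rot: [0.537, 0.844, 0.0, 0.001]
force: [-0.2, 0.5, 0.2]
gripper_width: 85.5
finger_force: 0.0
```

Run:
```python
from st import *
s,r=state()
a=[cams.camera(n)["image"][...,::-1] for n in("wrist","side")]
b=cv2.resize(a[1][150:262,230:380],(683,512))
cv2.imwrite("pics/s2.png",b);cv2.imwrite("pics/w2.png",a[0])
```

```text
t 2.7 pos [ 382.7 -155.2    9.8] tooly deg 25.103268387488168 toolz [ 0.001 -0.001 -1.   ] F [-0.2  0.5  0.2] j [-0.56  0.13  2.23 -0.    0.77 -0.99] w 85.46968582510144
```

View pics/w2.png

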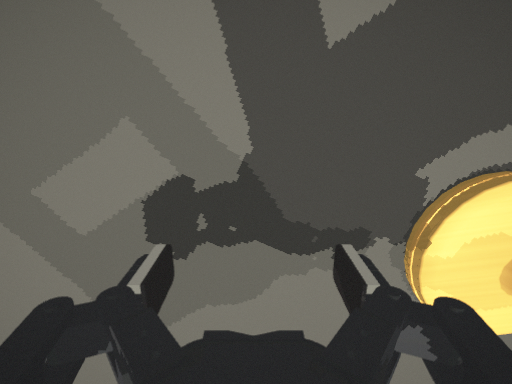

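View pics/s2.png

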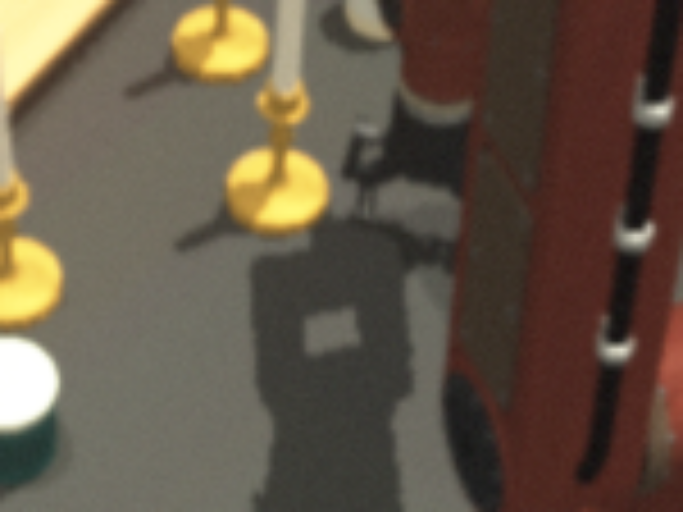

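drive_tool(
  plan=[0,0.008,0.002,0,1,0,0.016,0.003,0,1,0,0.022,0.003,0,1,0,0.026,0.003,0,1,0,0.03,0.003,0,1,0,0.035,0.003,0,1,0,0.041,0.003,0,1,0,0.047,0.003,0,1,0,0.05,0.003,0,1,0,0.05,0.003,0,1],
)

```text
time: 4.05
ee_pos: [427.9, -133.5, 6.2]
eef_rot: [0.537, 0.844, 0.0, 0.0]
force: [-1.9, 0.3, 0.1]
gripper_width: 85.2
finger_force: 0.5
```

Run:
```python
from st import *
s,r=state()
P={"scene":dict(stray=(229,177)),"side":dict(stray=(286,186),right=(278,159),left=(232,212))}
C={n:cams.camera(n) for n in("scene","side","wrist")}
for n in P:
    for k,uv in P[n].items(): print(n,k,*foot(C[n],uv))
cv2.imwrite("pics/w3.png",C["wrist"]["image"][...,::-1])
```

```text
t 4.05 pos [ 427.9 -133.5    6.2] tooly deg 25.09877915654804 toolz [ 0.  0. -1.] F [-1.9  0.3  0.1] j [-0.46  0.21  2.15  0.    0.78 -0.9 ] w 85.16135328420353
scene stray [517.35744203 -94.71173971] 24 5.3670982743659925
side stray [518.80765847 -87.76462609] 26 1.5900960121577832
side right [ 665.46857422 -208.18828758] 26 5.045551779916929
side left [610.22592401 145.68079681] 28 2.02035938516176
```

View pics/w3.png

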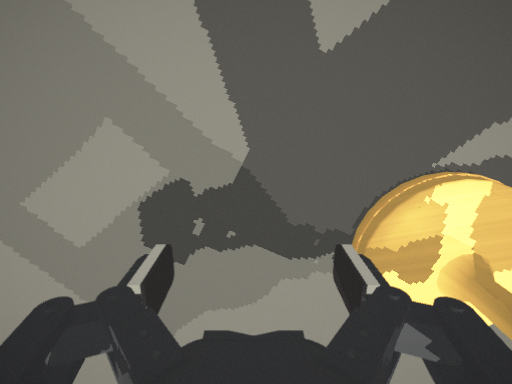

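drive_tool(
  plan=[0,0.006,0,0,1,0,0.016,0,0,1,0,0.028,0,0,1,0,0.04,0,0,1,0,0.052,0,0,1,0,0.064,0,0,1,0,0.075,0,0,1,0,0.084,0,0,1,0,0.09,0,0,1,0,0.09,0,0,1],
)

```text
time: 5.45
ee_pos: [510.2, -95.3, 6.4]
eef_rot: [0.537, 0.844, 0.001, 0.001]
force: [0.2, -0.2, 0.4]
gripper_width: 85.6
finger_force: 0.0
```

```bash
cat > meas.py <<'E'
from st import *
s,r=state()
C={n:cams.camera(n) for n in("scene","side")}
import sys,pickle
pickle.dump(C,open("d1.pkl","wb"))
def foot2(c,x0,R0=46):
    # refine: expected pixel from xy, via brass outline with near arc
    q=R.from_quat(c["attitude"]).inv();v=q.apply(np.r_[x0,10.]-np.asarray(c["eye"]));uv=c["K"]@(v/v[2])
    return foot(c,tuple(int(round(a)) for a in uv[:2]),15)
g=np.array([float(a) for a in sys.argv[1:3]])
for n in C:
    o={k:foot2(C[n],x) for k,x in dict(stray=g,right=(666,-209),left=(611,145)).items()}
    for k in o: print(n,k,o[k][0].round(1),o[k][1],o[k][2].round(2))
    mid=(o['left'][0]+o['right'][0])/2; e=mid-o['stray'][0]
    print(" to go world",e.round(1),"tool x,y",(r[:2,:2].T@e).round(1))
E
python3 meas.py 599 -49
```

```text
t 5.45 pos [510.2 -95.3   6.4] tooly deg 25.082721625329086 toolz [ 0.002  0.    -1.   ] F [ 0.2 -0.2  0.4] j [-0.32  0.33  1.99  0.    0.82 -0.76] w 85.57005255939438
scene stray [600.6 -49.9] 27 1.99
scene right [ 667.  -210.1] 31 4.31
scene left [628.6 151.1] 35 6.39
 to go world [47.2 20.4] tool x,y [-1.5 51.4]
side stray [598.7 -47.7] 26 1.45
side right [ 679.3 -193.7] 29 7.88
side left [609.4 145.8] 27 1.82
 to go world [45.6 23.7] tool x,y [ 2.1 51.4]
```

```bash
cat > m2.py <<'E'
import pickle,sys
from h import *
def fit(c,x0,V,dropside=0):
    h=cv2.cvtColor(c["image"],cv2.COLOR_RGB2HSV);m=cv2.inRange(h,(12,90,V),(35,255,255))
    cn=np.vstack(cv2.findContours(m,0,1)[0]).reshape(-1,2);p=cast(c,cn,0.);x=np.array(x0,float)
    e=np.asarray(c["eye"])[:2]-x;e/=np.linalg.norm(e);t=np.array([-e[1],e[0]])
    for w in(12,8,5,4,4):
        d=p-x;rr=np.linalg.norm(d,axis=1)
        q=p[(d@e>-8)&(abs(rr-45)<w)]
        x=least_squares(lambda a:np.linalg.norm(q-a,axis=1)-45,x,loss="soft_l1",f_scale=1).x
    return x,len(q),(np.linalg.norm(q-x,axis=1)-45).std()
if __name__=="__main__":
  for f,g in(("d0.pkl",(502,-98)),("d1.pkl",(599,-49))):
    C=pickle.load(open(f,"rb"))
    for n in C:
      for V in(100,130):
        print(f,n,V,[(k,a[0].round(1).tolist(),a[1],round(a[2],1)) for k,x in dict(s=g,r=(666,-209),l=(610,145)).items() for a in[fit(C[n],x,V)]])
E
python3 m2.py
```

```text
d0.pkl scene 100 [('s', [502.3, -99.1], 29, np.float64(1.6)), ('r', [666.9, -211.6], 29, np.float64(1.9)), ('l', [612.0, 142.6], 20, np.float64(1.3))]
d0.pkl scene 130 [('s', [501.9, -101.9], 29, np.float64(1.4)), ('r', [666.4, -214.7], 31, np.float64(1.3)), ('l', [610.5, 141.0], 20, np.float64(1.3))]
d0.pkl side 100 [('s', [501.9, -97.0], 29, np.float64(1.6)), ('r', [665.3, -209.5], 26, np.float64(1.5)), ('l', [609.3, 144.7], 32, np.float64(1.7))]
d0.pkl side 130 [('s', [503.8, -102.3], 28, np.float64(1.5)), ('r', [668.2, -214.3], 25, np.float64(1.6)), ('l', [611.4, 141.7], 32, np.float64(1.4))]
d1.pkl scene 100 [('s', [600.5, -50.5], 29, np.float64(1.3)), ('r', [667.1, -212.1], 31, np.float64(2.0)), ('l', [612.0, 142.6], 20, np.float64(1.3))]
d1.pkl scene 130 [('s', [600.2, -52.4], 30, np.float64(1.5)), ('r', [666.4, -214.7], 31, np.float64(1.3)), ('l', [610.5, 141.0], 20, np.float64(1.3))]
d1.pkl side 100 [('s', [600.8, -47.6], 29, np.float64(1.6)), ('r', [665.8, -208.5], 11, np.float64(1.2)), ('l', [609.0, 145.2], 32, np.float64(1.6))]
d1.pkl side 130 [('s', [604.6, -52.2], 26, np.float64(1.8)), ('r', [671.5, -211.7], 10, np.float64(1.1)), ('l', [610.6, 141.9], 33, np.float64(1.6))]
```

drive_tool(
  plan=[0,-0.005,0,0,1,0,-0.01,0,0,1,0.004,-0.01,0,0.02,1,0.009,-0.01,0,0.054,1,0.009,-0.01,0,0.054,1],
)

```text
time: 6.18
ee_pos: [495.8, -91.4, 6.2]
eef_rot: [0.559, 0.829, 0.0, -0.0]
force: [-0.2, -0.9, -0.5]
gripper_width: 85.4
finger_force: 0.0
```

```bash
python3 -c "
from st import *
s,r=state();f=np.array([600.4,-49])-s['ee_pos'][:2];print('foot in tool',f@r[:2,:2],'goal',(f+[38.3,15.5])@r[:2,:2])"
```

```text
t 6.175 pos [495.8 -91.4   6.2] tooly deg 22.008477543572475 toolz [-0.  0. -1.] F [-0.2 -0.9 -0.5] j [-0.32  0.31  2.02  0.    0.81 -0.71] w 85.3925315976029
foot in tool [1.0386318e-01 1.1281374e+02] goal [1.21668509e-01 1.54131286e+02]
```

drive_tool(
  plan=[0,0.006,0,0,1,0,0.011,0,0,1,0,0.016,0,0,1,0,0.022,0,0,1,0,0.028,0,0,1,0,0.034,0,0,1,0,0.039,0,0,1,0,0.043,0,0,1,0,0.045,0,0,1,0,0.045,0,0,1],
)

```text
time: 7.42
ee_pos: [537.3, -75.0, 6.4]
eef_rot: [0.559, 0.829, -0.001, -0.001]
force: [-4.3, -2.4, 5.1]
gripper_width: 85.1
finger_force: 3.2
```

```bash
cat > m3.py <<'E'
from st import *
from m2 import fit
import sys
s,r=state();g=(float(sys.argv[1]),float(sys.argv[2]))
M={"scene":{100:(639.5,-34.6),130:(638.5,-36.9)},"side":{100:(637.3,-32.4),130:(639.8,-36.3)}}
for n in M:
    c=cams.camera(n)
    for V in M[n]:
        x,k,sd=fit(c,g,V);e=np.array(M[n][V])-x
        print(n,V,x.round(1),k,round(sd,1),"go",e.round(1),"tool",(e@r[:2,:2]).round(1))
    cv2.imwrite(f"pics/{n}_{s['time']:.1f}.png",cv2.resize(c["image"][120:270,150:350,::-1],(800,600)))
E
python3 m3.py 631 -36; ls pics
```

```text
t 7.425 pos [537.3 -75.    6.4] tooly deg 22.035722823735878 toolz [-0.003 -0.    -1.   ] F [-4.3 -2.4  5.1] j [-0.27  0.37  1.93 -0.    0.84 -0.65] w 85.13482890492773
scene 100 [630.1 -40.7] 27 1.7 go [9.4 6.1] tool [ 2.1 11. ]
scene 130 [630.  -41.1] 32 1.6 go [8.5 4.2] tool [0.7 9.4]
side 100 [631.7 -37.4] 26 1.7 go [5.6 5. ] tool [2.5 7.1]
side 130 [634.5 -42.1] 23 2.2 go [5.3 5.8] tool [3.4 7.1]
m.png
s2.png
scene0.png
scene_7.4.png
side0.png
side_7.4.png
w1.png
w2.png
w3.png
```

drive_tool(
  plan=[0.001,0.003,0,0,1,0.0017,0.005,0,0,1,0.0023,0.007,0,0,1,0.0027,0.008,0,0,1,0.0027,0.008,0,0,1,0.0027,0.008,0,0,1],
)

```text
time: 8.28
ee_pos: [544.1, -69.5, 6.3]
eef_rot: [0.559, 0.829, -0.0, -0.0]
force: [-4.1, -3.0, 3.3]
gripper_width: 85.4
finger_force: 3.1
```

drive_tool(
  plan=[0,-0.008,0,0,1,0,-0.025,0,0,1,0,-0.055,0,0,1,0,-0.1,0,0,1,0,-0.15,0,0,1,0,-0.15,-0.03,0,1,0,-0.15,-0.06,0,1,0,-0.15,-0.06,0,1],
)

```text
time: 9.28
ee_pos: [406.8, -126.7, 68.4]
eef_rot: [0.559, 0.829, 0.001, 0.003]
force: [-0.4, 0.0, 0.1]
gripper_width: 85.5
finger_force: 0.0
```

```bash
python3 m3.py 638 -33; ls pics|grep side_
```

```text
t 9.275 pos [ 406.8 -126.7   68.4] tooly deg 21.962707297722133 toolz [ 0.006 -0.003 -1.   ] F [-0.4  0.   0.1] j [-0.47  0.03  2.2   0.    0.91 -0.85] w 85.53758981850928
scene 100 [638.5 -37.8] 26 1.3 go [1.  3.2] tool [2.6 2.1]
scene 130 [638.7 -37.1] 31 1.4 go [-0.2  0.2] tool [ 0.3 -0.1]
side 100 [637.1 -33.8] 29 1.4 go [0.2 1.4] tool [1.2 0.7]
side 130 [639.2 -38.6] 26 1.7 go [0.6 2.3] tool [1.9 1.4]
side_7.4.png
side_9.3.png
```

View pics/side_9.3.png

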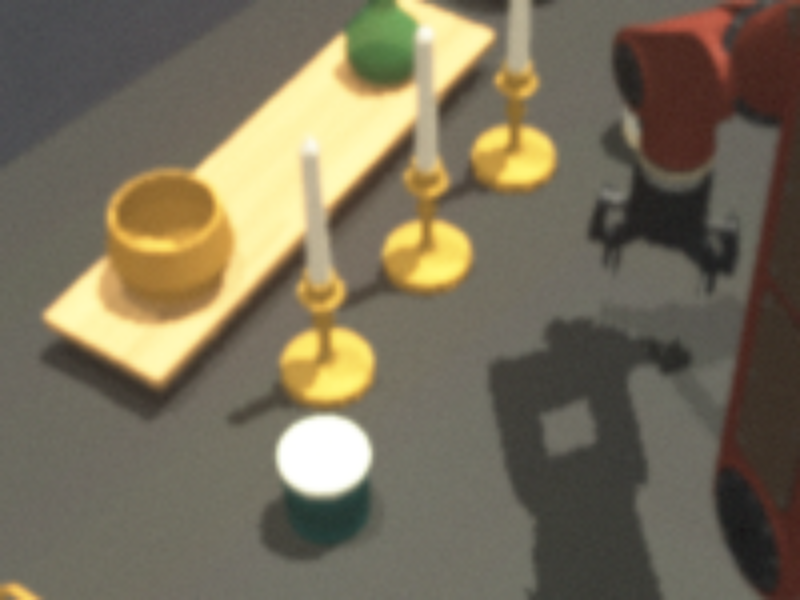

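View pics/scene_9.3.png

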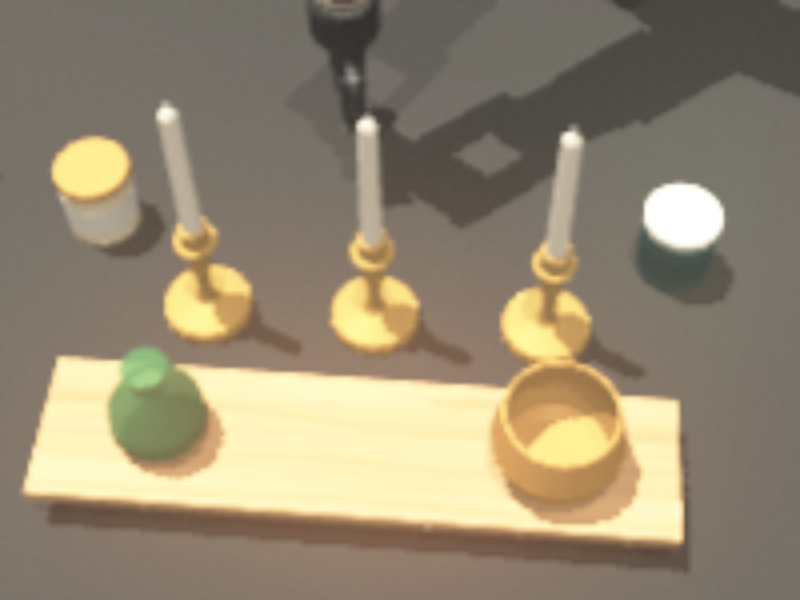

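In the scene crop the three feet are at (208,302), (375,313) and (546,323). They are upright, in line and evenly spaced, and the hand is clear.

```bash
python3 -c "
from cell import manip
print(manip.close_job())"
```

```text
the job is handed in; nothing more can be done
None
```

The stray candlestick stands upright in the gap, about 2 mm from the row's middle by the camera measurements; the hand is clear and the job was handed in after about 9.4 s of robot time, with no verdict returned.

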